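# Balance the spice pots on the kitchen rack

### The arm

A 6-joint arm with a two-finger parallel gripper is mounted at the origin on the work surface. World frame = base frame: x ahead of the robot, y to its left, z up, the work surface at z = 0. Lengths are in mm, angles in rad, forces in N, time in s.
With the tool pointing down it reaches from about 275 to 1000 mm from the base axis. Payload 8.4 kg.
Tool frame: the origin (TCP) lies on the centre line of the jaws, within the pads' length; the fingertips stand r.tip_reach ahead of it and the grasp point (between the pads) lies 11 mm behind it (r.tip_reach is the distance from the TCP to the fingertips, in mm); z points along the fingers, y is the line along which they close (so a half turn about z gives the same grasp; the last joint's range is limited). The gripper opens to 85 mm and grips with 20 to 120 N. Pads are 22 mm wide; open, the fingers measure 114 mm over their backs; the gripper's body (76 mm by 85 mm) begins 54 mm behind the grasp point. The pads swing forward as they close: fully open they stand 13 mm farther back than shut.
Start: joints at [-1.264, 0.353, 1.633, -0, 1.155, -0.002], TCP at [189.946, -595.44, 239.281] pointing down, gripper open.
Joint ranges: [-2.63, 2.63], [-0.92, 2.1], [0.06, 2.66], [-1.3, 4.44], [0, 2.69], [-3.02, 3.02]. Speed limits (rad/s): [2.22, 2.22, 2.79, 3.14, 3.14, 3.14].

### API

Orientations are given as [roll, pitch, yaw] about the fixed x, y, z axes, in that order (R = Rz(yaw) Ry(pitch) Rx(roll)).
In Python, from rig import r gives the robot as it stands.
- The arm moves only by the tool carry_out, never from a script. Its argument "targets" is a list of rows, each an object with "dp": the shift along the tool's x, y, z in mm, a list of three; "yaw": the turn about the tool's z in degrees. A call has 1 to 12 rows; each row is the pose to reach, as a shift and turn from the pose commanded when the call began, along the tool's axes at that moment; what a row does not reach only later rows make up. A row lasts 1/8 s, in which the tool goes at most 62.5 mm and 10.7 degrees, less where a joint would pass 70% of its speed; a pose out of reach is approached as far as the arm can. A call with a gripper value outside its range is refused whole. "fingers" is the opening, from -1 (shut) to 1 (fully open), so that 0 is half open, set as the call begins (left out, the last holds). The fingers move at their own pace and stop on an object; "grip_force" is the grip in N (left out, the last holds). Time passes only in rows, so rows that repeat a pose let the fingers close. It gives the time, the measured TCP pose, the force, the opening and the grip force at its end, in the units of the state.
- r.sense(): the state, without advancing time (a new reading comes with each control period).
- r.grab_frame(name): name is "side" or "top"; returns the picture (420x560x3 uint8, red, green, blue); there is no depth.
- r.get_calibration(name): a dict with "fx", "fy", "cx", "cy" (pixels), "rvec" (rotation vector, rad) and "tvec" (3), from world to camera coordinates, as OpenCV has them. Camera axes: x right, y down, z forward; pixel columns grow to the right and rows downward; lengths in mm; the calibration is good to about 2 mm. A picture is of the moment at which its call begins. get_calibration takes no time and is no camera call.
- r.sign_off(): hands the job in; it is judged then, once.
The state is a dict: "clock": time; "qpos": joint angles; "qvel": joint speeds; "joint_efforts": joint torques, N m; "eef_pos": TCP position; "tcp_rot": TCP orientation; "contact_force": force on the tool from outside, world axes, zero at the start; "wrist_torque": the same for the moment, N m; "opening": opening from 0.0 (shut) to 1.0 (fully open); "grasp_force": force on a finger pad.
Only numpy, scipy, OpenCV 4.12 (cv2) and the standard library are available. Lean on these libraries where they do the work, as an engineer would, in place of code of your own. Each camera call takes 0.05 s, during which the arm holds its last target. There are 200 camera calls.

### The job

Hang the three lidded spice pots by their wire loops on the pegs of the pivoting balance rack, one at a time and on alternate sides: first a small yellow pot on either side, then the large red pot on the outer peg of the other side, then the other small pot on the free peg beside the first, so that the bar ends level with both small pots opposite the large one. Never let the bar dip down to its stop, and leave the bottle, bowl and mug where they are.

Things in the scene. Friction and masses are not known exactly. Their poses are not given: they have to be found in the camera images.
- rack: Fixed balance rack: foot 150 x 200 x 14 mm, steel post, and in front of the post a wooden beam 430 mm long, 18 thick, 22 high, pivoted at mid-length 240 mm above the table. Origin on the table straight under the pivot; z up, +y along the level beam to its left end (as the robot sees it), -x towards the robot: the side of the pegs. The post, 30 mm behind the pivot, ends 258 mm up.
- bar (a joint): Tilt of the beam, rad: 0 level, positive with its left (+y) end up; stops at -0.16 and 0.16, over 0.15 counts as dipped. Damped, sprung to level (2.35 N m/rad). One small pot tilts it 0.06 (inner peg) or 0.12 (outer). The large pot alone on an outer peg, or both small ones alone on one side, tip it to the stop. Large on an outer peg balances the small ones on both pegs opposite.
- peg_left_inner (a point): Upper side of the left inner peg at its middle, 90 mm from the pivot along the beam. The peg is an 8 mm steel pin that sticks out of the beam towards the robot (rack -x), its end turned up, 12 mm higher than this point; the tip lies 30 mm nearer the robot than this point, the beam's face 27 mm behind it. Rises and sinks with the beam.
- peg_left_outer (a point): Upper side of the left outer peg at its middle, 180 mm from the pivot along the beam. The peg is an 8 mm steel pin that sticks out of the beam towards the robot (rack -x), its end turned up, 12 mm higher than this point; the tip lies 30 mm nearer the robot than this point, the beam's face 27 mm behind it. Rises and sinks with the beam.
- peg_right_inner (a point): Upper side of the right inner peg at its middle, 90 mm from the pivot along the beam. The peg is an 8 mm steel pin that sticks out of the beam towards the robot (rack -x), its end turned up, 12 mm higher than this point; the tip lies 30 mm nearer the robot than this point, the beam's face 27 mm behind it. Rises and sinks with the beam.
- peg_right_outer (a point): Upper side of the right outer peg at its middle, 180 mm from the pivot along the beam. The peg is an 8 mm steel pin that sticks out of the beam towards the robot (rack -x), its end turned up, 12 mm higher than this point; the tip lies 30 mm nearer the robot than this point, the beam's face 27 mm behind it. Rises and sinks with the beam.
- small_a: Small yellow lidded pot, 60 mm diameter, 146 mm tall in all, 160 g, loose on the table in front of the rack; origin at the centre of its underside, z up. On its lid (55 mm up) stands a closed loop of 6 mm wire in the pot's y-z plane, 38 mm wide and 50 high inside, and on the loop a dark wood grip 24 x 24 mm, 36 tall, from 110 to 146 mm above the underside.
- small_b: Another, identical, small yellow lidded pot, 60 mm diameter, 146 mm tall in all, 160 g, loose on the table in front of the rack; origin at the centre of its underside, z up. On its lid (55 mm up) stands a closed loop of 6 mm wire in the pot's y-z plane, 38 mm wide and 50 high inside, and on the loop a dark wood grip 24 x 24 mm, 36 tall, from 110 to 146 mm above the underside.
- large: Large red lidded pot, 84 mm diameter, 166 mm tall in all, 240 g, loose on the table in front of the rack; origin at the centre of its underside, z up. On its lid (75 mm up) stands a closed loop of 6 mm wire in the pot's y-z plane, 38 mm wide and 50 high inside, and on the loop a dark wood grip 24 x 24 mm, 36 tall, from 130 to 166 mm above the underside.
- small_a_loop (a point): Inside of the crown of the first small pot's wire loop, 105 mm above the pot's underside: the point that rests on a peg. The grip's underside is 5 mm above it, the grip's top 41 mm above it.
- small_b_loop (a point): Inside of the crown of the second small pot's wire loop, 105 mm above the pot's underside: the point that rests on a peg. The grip's underside is 5 mm above it, the grip's top 41 mm above it.
- large_loop (a point): Inside of the crown of the large pot's wire loop, 125 mm above the pot's underside: the point that rests on a peg. The grip's underside is 5 mm above it, the grip's top 41 mm above it.
- bottle: Bystander: orange bottle with a blue cap, 60 mm diameter, 160 mm tall, to the left; origin under its centre.
- bowl: Bystander: white bowl, 170 mm across, 90 mm tall, to the right of the rack; origin under its centre.
- mug: Bystander: blue mug, 80 mm diameter, 90 mm tall, to the left of the rack; origin under its centre.
Not all that is in view belongs to the job. Leave any green look-alike of the small_b alone.

How it is judged:
By the outcome, as a careful person would: the job done as asked, in the order asked, and still so for the second after the job is handed in, with the robot touching nothing.
It also fails if it takes over 72 s, if anything falls off the work surface, if the arm or the gripper's body presses on something with over 40 N, if the wrist force passes 120 N, or if a joint passes its speed limit or range.

## Working session

There is one attempt and no reset: what is moved stays moved. The work goes in short steps, Python scripts to look and compute and a tool call to move; the robot and the scene stay as the last step left them, time stands still between calls to the robot, and variables do not carry over. Pictures are saved under pics/ and viewed, at most 10 in all, crops included, and the job is handed in when it is done.

Besides the shell and the picture viewer there is one more tool, called after "Request:" by a JSON object that holds its "fn" and its "kwargs", one argument or row to a line. carry_out: Moves the arm, as the interface text tells. Its arguments: {"type":"object","properties":{"targets":{"type":"array","items":{"type":"object","properties":{"dp":{"type":"array","items":{"type":"number"}},"yaw":{"type":"number"}}}},"fingers":{"type":"number"},"grip_force":{"type":"number"}},"required":["targets"]}

```bash
mkdir -p pics; ls; python3 - <<'E'
from rig import r
import cv2
for n in("side","top"):
    cv2.imwrite(f"pics/{n}0.png",r.grab_frame(n)[:,:,::-1]); print(n,r.get_calibration(n))
print(r.sense(),r.tip_reach)
E
```

```text
pics
side {'fx': 503.86461886649226, 'fy': 503.86461886649226, 'cx': 271.63977874009004, 'cy': 216.7660269739479, 'rvec': array([ 0.91161015, -2.45180967,  1.13721088]), 'tvec': array([ 371.63487523,  326.5092581 , 1138.75122942])}
top {'fx': 512.817157139852, 'fy': 512.817157139852, 'cx': 276.1457310329592, 'cy': 215.9885389475088, 'rvec': array([ 2.20417675, -2.16675586,  0.04275813]), 'tvec': array([   9.28531376,  516.80677214, 1499.10653855])}
{'clock': 0.1, 'qpos': array([-1.26441878e+00,  3.53573533e-01,  1.63404292e+00,  1.81715240e-05,
        1.15520421e+00, -2.41511423e-03]), 'qvel': array([ 0.00113653, -0.00102537, -0.00257647,  0.00120169, -0.00045652,
        0.00028248]), 'joint_efforts': array([-3.46183188e-04, -6.06356406e+01, -3.42819142e+01, -4.26581369e-05,
        3.80037149e-03,  8.53014001e-06]), 'eef_pos': array([ 189.815933  , -595.04977774,  238.64730044]), 'tcp_rot': array([-3.14036468e+00, -1.95814460e-05,  3.08785299e-01]), 'contact_force': array([-0.43497636,  0.16897361, -0.19608239]), 'wrist_torque': array([-0.00529696, -0.00546352,  0.02351267]), 'grasp_force': 0.0, 'opening': 1.0014834920039537} 8.0
```

View pics/side0.png

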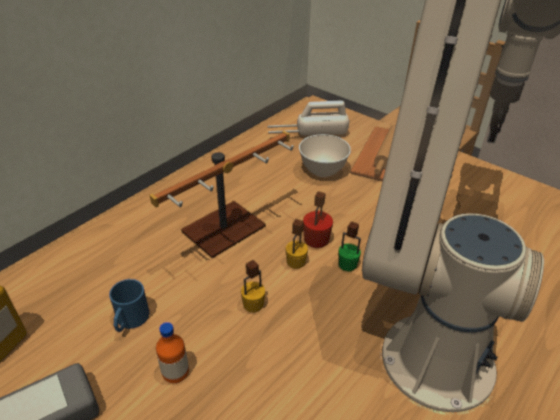

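View pics/top0.png

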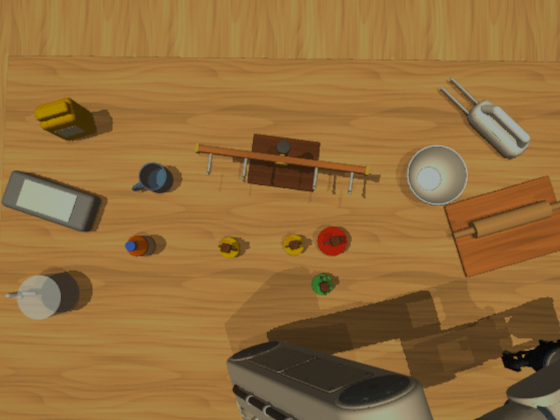

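Candidates: yellow pots top(229,247)/side(254,295) and top(294,244)/side(297,252); red top(333,240)/side(318,228). Green look-alike top(323,284)/side(348,256), to be left alone. Close crops next.

```bash
cat > h.py <<'E'
import numpy as np,cv2
from rig import r
C={n:r.get_calibration(n) for n in("side","top")}
def KP(n):
    c=C[n];K=np.array([[c['fx'],0,c['cx']],[0,c['fy'],c['cy']],[0,0,1]]);R=cv2.Rodrigues(c['rvec'])[0]
    return K,R,c['tvec'].reshape(3,1)
def tri(s,t):
    P=[K@np.hstack([R,T]) for K,R,T in(KP("side"),KP("top"))]
    X=cv2.triangulatePoints(P[0],P[1],np.float64(s).reshape(2,1),np.float64(t).reshape(2,1));X=(X[:3]/X[3]).ravel()
    return X,proj("side",X)-s,proj("top",X)-t
def proj(n,X):
    K,R,T=KP(n);return cv2.projectPoints(np.float64(X).reshape(-1,1,3),C[n]['rvec'],C[n]['tvec'],K,None)[0].reshape(-1,2).squeeze()
def atz(n,uv,z):
    K,R,T=KP(n);d=R.T@np.linalg.inv(K)@np.array([uv[0],uv[1],1.]);o=(-R.T@T).ravel();return o+d*(z-o[2])/d[2]
def crop(n,x,y,w,h,k,f):
    im=r.grab_frame(n)[:,:,::-1][y:y+h,x:x+w];cv2.imwrite(f"pics/{f}.png",cv2.resize(im,None,fx=k,fy=k,interpolation=cv2.INTER_CUBIC))
E
python3 - <<'E'
from h import *
crop("top",190,135,200,150,4,"t1");crop("side",145,130,220,180,3.3,"s1")
E
```

```text
(no output)
```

View pics/t1.png

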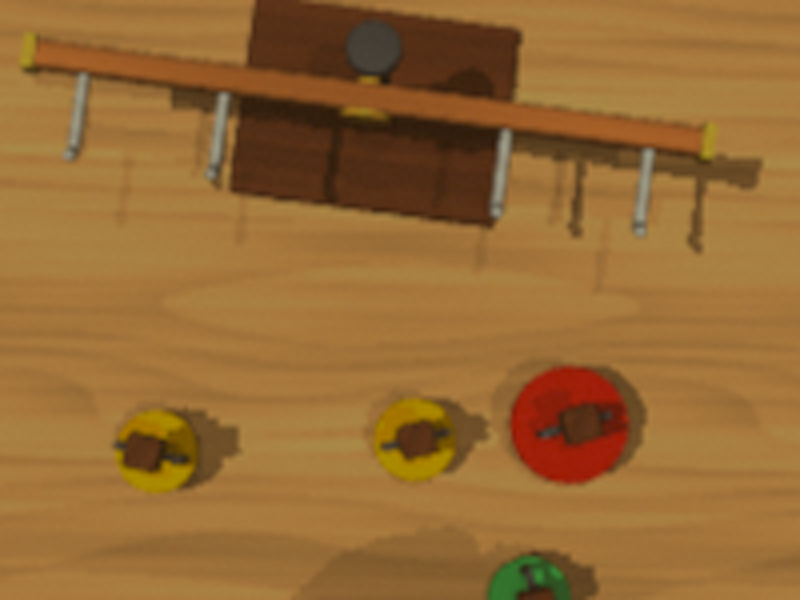

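View pics/s1.png

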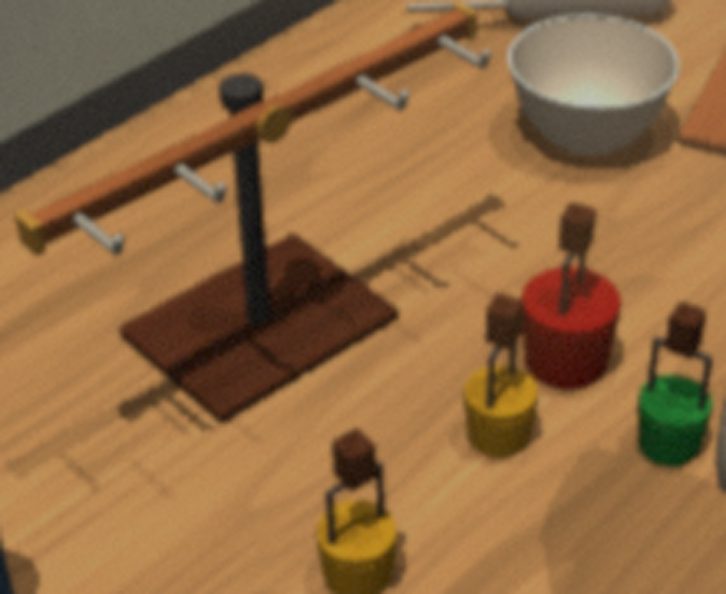

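Close crops confirm: two yellow pots (the green one is separate, lower right), pegs clear of clutter. Now triangulate.

```bash
python3 - <<'E'
from h import *
np.set_printoptions(precision=1,suppress=True)
T=lambda u,v:np.array([190+(u+.5)/4-.5,135+(v+.5)/4-.5]);S=lambda u,v:np.array([145+(u+.5)/3.3-.5,130+(v+.5)/3.3-.5])
for n,s,t in[("Lo",(117,243),(71,154)),("Li",(216,191),(213,174)),("Ri",(401,99),(497,212)),("Ro",(484,60),(640,230)),("endL",(38,220),(28,40)),("endR",(465,13),(711,130)),
 ("gripA",(353,460),(146,452)),("gripB",(505,321),(417,439)),("gripR",(577,230),(582,424))]:
    print(n,*tri(S(*s),T(*t)))
for n,c,a,b,z in[("A",(157,451),(118,446),(188,460),55),("B",(415,439),(382,447),(450,433),55),("R",(570,424),(538,434),(612,415),75)]:
    p=atz("top",T(*c),z);q=atz("top",T(*a),z+30)-atz("top",T(*b),z+30);print(n,p,"yaw",np.arctan2(-q[0],q[1])*57.3)
im=r.grab_frame("top");hsv=cv2.cvtColor(im,cv2.COLOR_RGB2HSV)
for n,lo,hi,x0,x1,z in[("yA",22,32,210,250,55),("yB",22,32,280,310,55),("R",0,4,312,355,75)]:
    m=cv2.inRange(hsv,(lo,170,60),(hi,255,255));m[:,:x0]=0;m[:,x1:]=0;m[:225]=0;m[265:]=0
    c,rad=cv2.minEnclosingCircle(cv2.findNonZero(m));print(n,c,rad,cv2.countNonZero(m),atz("top",c,z))
o=[(-KP(k)[1].T@KP(k)[2]).ravel() for k in("top","side")];print(o)
E
```

```text
Lo [608.5 188.7 251.5] [0.2 0. ] [-0.1 -0.1]
Li [598.3 100.3 251.7] [0.8 0.1] [-0.5 -0.5]
Ri [576.4 -78.2 251.6] [0.3 0. ] [-0.2 -0.2]
Ro [ 566.2 -168.1  248.7] [-0. -0.] [0. 0.]
endL [675.2 212.6 253.1] [-2.6 -0.4] [1.7 1.7]
endR [ 627.5 -213.5  248.2] [-1.1 -0.1] [0.7 0.9]
gripA [422.  151.  130.1] [0.2 0. ] [-0.1 -0.1]
gripB [433.2 -33.8 131.6] [-0.3 -0. ] [0.2 0.2]
gripR [ 445.6 -143.2  149.5] [-0.1 -0. ] [0. 0.]
A [422.  151.4  55. ] yaw -10.249115571539118
B [433.8 -33.3  55. ] yaw 12.623416190230223
R [ 446.3 -142.    75. ] yaw 15.385815976650415
yA (228.5, 247.5) 10.12432861328125 149 [421.6 152.4  55. ]
yB (293.5, 244.5) 10.12432861328125 155 [433.5 -33.6  55. ]
R (331.5, 241.0) 14.080227851867676 223 [ 445.2 -140.2   75. ]
[array([ 433.2,   -7. , 1525.4]), array([-143. ,  743.2,  984.2])]
```

```bash
cat >> h.py <<'E'
np.set_printoptions(precision=1,suppress=True)
def go(*pts):
    s=r.sense();p=s['eef_pos'];y=s['tcp_rot'][2]
    c,d=np.cos(y),np.sin(y);A=np.array([[c,d,0],[d,-c,0],[0,0,-1]])
    print("at",p,"yaw",y*57.3,"rp",s['tcp_rot'][:2],"F",s['contact_force'],"j6",s['qpos'][5],"t",s['clock'])
    for q in pts:
        w=(y*57.3-q[3]+180)%360-180;print(q,"dp",A@(np.array(q[:3])-p),"turn",w)
E
python3 - <<'E'
from h import *
go((422,151.5,230,-10.2))
E
```

```text
at [ 189.9 -595.2  238.9] yaw 17.693550519981528 rp [-3.1 -0. ] F [0.6 0.8 1.3] j6 -0.0023756216882577755 t 0.25
(422, 151.5, 230, -10.2) dp [ 448.1 -640.9    8.9] turn 27.893550519981517
```

Request:
{"fn": "carry_out", "kwargs": {
  "targets": [
    {"dp": [30, -43, 0], "yaw": 3},
    {"dp": [65, -93, 0], "yaw": 6},
    {"dp": [105, -150, 2], "yaw": 9},
    {"dp": [145, -207, 4], "yaw": 11},
    {"dp": [185, -264, 6], "yaw": 13},
    {"dp": [225, -321, 8], "yaw": 16},
    {"dp": [265, -378, 8], "yaw": 18},
    {"dp": [305, -435, 9], "yaw": 20},
    {"dp": [345, -492, 9], "yaw": 22},
    {"dp": [385, -549, 9], "yaw": 25},
    {"dp": [420, -600, 9], "yaw": 27},
    {"dp": [448, -641, 9], "yaw": 28}
  ],
  "fingers": 1,
  "grip_force": 60
}}

```text
clock: 1.75
eef_pos: [409.6, 111.9, 230.6]
tcp_rot: [-3.141, -0.001, -0.18]
contact_force: [1.4, -0.8, -0.5]
opening: 1.003
grasp_force: 0.0
```

```bash
python3 - <<'E'
from h import *
go((422,151.3,230,-10.2),(422,151.3,124,-10.2))
E
```

```text
at [409.6 111.9 230.6] yaw -10.323498279081363 rp [-3.1 -0. ] F [ 1.4 -0.8 -0.5] j6 2.0143058003694914 t 1.75
(422, 151.3, 230, -10.2) dp [  5.1 -41.    0.6] turn -0.12349827908136035
(422, 151.3, 124, -10.2) dp [  5.1 -41.  106.6] turn -0.12349827908136035
```

Request:
{"fn": "carry_out", "kwargs": {
  "targets": [
    {"dp": [0, 0, 0], "yaw": 0},
    {"dp": [0, 0, 0], "yaw": 0}
  ]
}}

```text
clock: 2.0
eef_pos: [408.8, 109.6, 230.0]
tcp_rot: [3.141, 0.001, -0.178]
contact_force: [-0.9, 0.1, -0.2]
opening: 1.001
grasp_force: 0.0
```

```bash
python3 - <<'E'
from h import *
go((422,151.3,230,-10.2),(422,151.3,124,-10.2))
E
```

```text
at [408.8 109.6 230. ] yaw -10.217160046045155 rp [3.1 0. ] F [-0.9  0.1 -0.2] j6 2.0078747222496567 t 2.0
(422, 151.3, 230, -10.2) dp [  5.6 -43.4   0. ] turn -0.017160046045148647
(422, 151.3, 124, -10.2) dp [  5.6 -43.4 106. ] turn -0.017160046045148647
```

Request:
{"fn": "carry_out", "kwargs": {
  "targets": [
    {"dp": [3, -22, 5], "yaw": 0},
    {"dp": [5.6, -43.4, 20], "yaw": 0},
    {"dp": [5.6, -43.4, 45], "yaw": 0},
    {"dp": [5.6, -43.4, 70], "yaw": 0},
    {"dp": [5.6, -43.4, 90], "yaw": 0},
    {"dp": [5.6, -43.4, 102], "yaw": 0},
    {"dp": [5.6, -43.4, 106], "yaw": 0},
    {"dp": [5.6, -43.4, 106], "yaw": 0}
  ]
}}

```text
clock: 3.0
eef_pos: [422.8, 150.9, 124.6]
tcp_rot: [-3.141, -0.0, -0.181]
contact_force: [1.1, 0.2, 0.3]
opening: 0.999
grasp_force: 0.0
```

Request:
{"fn": "carry_out", "kwargs": {
  "targets": [
    {"dp": [0, 0, 0], "yaw": 0},
    {"dp": [0, 0, 0], "yaw": 0},
    {"dp": [0, 0, 0], "yaw": 0},
    {"dp": [0, 0, 0], "yaw": 0},
    {"dp": [0, 0, 0], "yaw": 0},
    {"dp": [0, 0, 0], "yaw": 0}
  ],
  "fingers": -1,
  "grip_force": 50
}}

```text
clock: 3.75
eef_pos: [422.9, 151.6, 124.6]
tcp_rot: [-3.141, -0.001, -0.18]
contact_force: [-1.4, 1.6, 6.0]
opening: 0.276
grasp_force: 49.0
```

```bash
python3 - <<'E'
from h import *
# rack frame -> world
psi=np.radians(-6.7);ex=np.array([np.cos(psi),np.sin(psi)]);ey=np.array([-np.sin(psi),np.cos(psi)])
tips=[((608.5,188.7),180),((598.3,100.3),90),((576.4,-78.2),-90),((566.2,-168.1),-180)]
o=np.mean([np.array(t)+30*ex-y*ey for t,y in tips],0);print("pegs origin",o)
P=lambda y,dx=0:o+y*ey+dx*ex
for y in(180,90,-180):print(y,P(y),P(y,-70))
go((*P(180,-75),285,-6.7),(*P(180),285,-6.7))
E
```

```text
pegs origin [617.1   7.2]
180 [638.1 185.9] [568.6 194.1]
90 [627.6  96.6] [558.1 104.7]
-180 [ 596.1 -171.6] [ 526.6 -163.4]
at [422.9 151.6 124.6] yaw -10.312482720962354 rp [-3.1 -0. ] F [-1.4  1.6  6. ] j6 2.091147666121965 t 3.75
(np.float64(563.6580534486482), np.float64(194.69590008639753), 285, -6.7) dp [ 130.8  -67.6 -160.4] turn -3.612482720962362
(np.float64(638.1458521640346), np.float64(185.94559480394753), 285, -6.7) dp [ 205.6  -72.3 -160.4] turn -3.612482720962362
```

Request:
{"fn": "carry_out", "kwargs": {
  "targets": [
    {"dp": [0, 0, -10], "yaw": 0},
    {"dp": [0, 0, -35], "yaw": 0},
    {"dp": [0, 0, -70], "yaw": 0},
    {"dp": [0, 0, -105], "yaw": 0},
    {"dp": [5, -5, -135], "yaw": -1},
    {"dp": [25, -15, -155], "yaw": -2},
    {"dp": [50, -28, -161], "yaw": -3},
    {"dp": [80, -42, -161], "yaw": -3.6},
    {"dp": [105, -55, -161], "yaw": -3.6},
    {"dp": [122, -64, -161], "yaw": -3.6},
    {"dp": [131, -67.6, -161], "yaw": -3.6},
    {"dp": [131, -67.6, -161], "yaw": -3.6}
  ]
}}

```text
clock: 5.25
eef_pos: [563.4, 194.1, 285.1]
tcp_rot: [3.141, 0.001, -0.117]
contact_force: [-0.5, 0.2, -0.3]
opening: 0.275
grasp_force: 48.6
```

```bash
python3 - <<'E'
from h import *
import h
a=r.grab_frame("top")[:,:,::-1][135:255,190:310];b=r.grab_frame("side")[:,:,::-1][130:250,130:250]
cv2.imwrite("pics/pre.png",np.hstack([cv2.resize(x,(400,400),interpolation=cv2.INTER_CUBIC) for x in(a,b)]))
go((638.1,185.9,285,-6.7))
E
```

```text
at [562.8 194.  285.3] yaw -6.711716414252508 rp [3.1 0. ] F [ 0.2 -0.4 -1.9] j6 2.0174669679574406 t 5.35
(638.1, 185.9, 285, -6.7) dp [75.8 -0.7  0.3] turn -0.011716414252504137
```

View pics/pre.png

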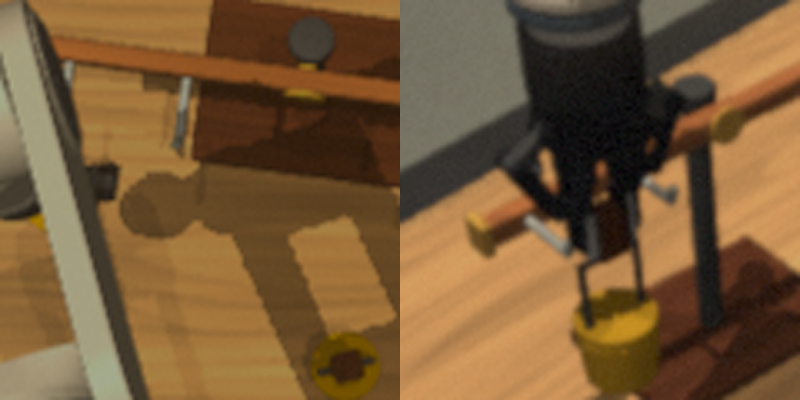

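The picture shows the pot upright in the gripper, with its loop (crown near crop (610,255)) in front of the left outer peg and parallel to the beam. Thread it on.

Request:
{"fn": "carry_out", "kwargs": {
  "targets": [
    {"dp": [8, 0, 0], "yaw": 0},
    {"dp": [20, 0, 0], "yaw": 0},
    {"dp": [32, 0, 0], "yaw": 0},
    {"dp": [44, 0, 0], "yaw": 0},
    {"dp": [56, -0.5, 0], "yaw": 0},
    {"dp": [67, -0.7, 0], "yaw": 0},
    {"dp": [74, -0.7, 0], "yaw": 0},
    {"dp": [76, -0.7, 0], "yaw": 0},
    {"dp": [76, -0.7, 0], "yaw": 0}
  ]
}}

```text
clock: 6.48
eef_pos: [639.0, 186.2, 285.2]
tcp_rot: [3.142, 0.0, -0.117]
contact_force: [0.3, 0.2, -1.3]
opening: 0.277
grasp_force: 48.7
```

```bash
python3 - <<'E'
from h import *
a=r.grab_frame("side")[:,:,::-1][120:240,120:280]
cv2.imwrite("pics/on1.png",cv2.resize(a,(800,600),interpolation=cv2.INTER_CUBIC))
go((638.1,185.9,263,-6.7))
print(proj("side",(638.1,185.9,266)))
E
```

```text
at [638.8 186.2 285.3] yaw -6.70301036179824 rp [3.1 0. ] F [-0.2  0.3 -1.7] j6 1.9690911340593502 t 6.525
(638.1, 185.9, 263, -6.7) dp [-0.7  0.4 22.3] turn -0.0030103617982319975
[172.  192.7]
```

View pics/on1.png

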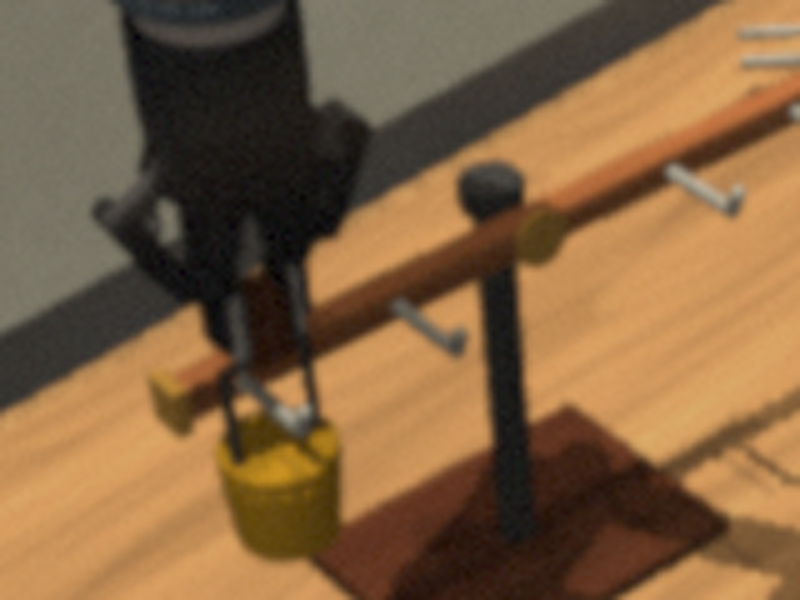

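The peg passes through the loop (peg from (240,375) to its tip (300,420), legs on either side). Lower slowly, watching the force.

Request:
{"fn": "carry_out", "kwargs": {
  "targets": [
    {"dp": [0, 0, 4], "yaw": 0},
    {"dp": [0, 0, 9], "yaw": 0},
    {"dp": [0, 0, 14], "yaw": 0},
    {"dp": [0, 0, 18], "yaw": 0},
    {"dp": [0, 0, 22], "yaw": 0},
    {"dp": [0, 0, 25], "yaw": 0},
    {"dp": [0, 0, 28], "yaw": 0},
    {"dp": [0, 0, 30], "yaw": 0},
    {"dp": [0, 0, 32], "yaw": 0},
    {"dp": [0, 0, 32], "yaw": 0}
  ]
}}

```text
clock: 7.78
eef_pos: [639.1, 186.1, 253.2]
tcp_rot: [3.141, 0.0, -0.117]
contact_force: [-0.8, 0.4, -0.7]
opening: 0.273
grasp_force: 48.7
```

```bash
cat > bar.py <<'E'
from h import *
# beam tilt from the yellow right/left end caps is judged by eye; force averaged over camera calls
F=[]
for i in range(4):
    r.grab_frame("side");F.append(r.sense()['contact_force'])
print("F",np.mean(F,0)); go()
E
python3 bar.py
```

```text
F [-0.4 -0.5 -0.9]
at [639.1 186.2 253.4] yaw -6.708545766190471 rp [-3.1 -0. ] F [-1.1 -0.3 -0.7] j6 1.969046426528121 t 7.975
```

Request:
{"fn": "carry_out", "kwargs": {
  "targets": [
    {"dp": [0, 0, 2], "yaw": 0},
    {"dp": [0, 0, 4], "yaw": 0},
    {"dp": [0, 0, 6], "yaw": 0},
    {"dp": [0, 0, 8], "yaw": 0},
    {"dp": [0, 0, 9], "yaw": 0},
    {"dp": [0, 0, 10], "yaw": 0},
    {"dp": [0, 0, 10], "yaw": 0}
  ]
}}

```text
clock: 8.85
eef_pos: [639.1, 186.2, 243.3]
tcp_rot: [3.142, -0.0, -0.117]
contact_force: [-0.4, -0.8, -0.3]
opening: 0.27
grasp_force: 48.9
```

```bash
python3 bar.py
```

```text
F [ 0.3 -1.3 -0.1]
at [639.1 186.2 243.4] yaw -6.708198286743853 rp [-3.1 -0. ] F [-0.3 -1.4 -0. ] j6 1.9690483512361363 t 9.05
```

Request:
{"fn": "carry_out", "kwargs": {
  "targets": [
    {"dp": [0, 0, 0], "yaw": 0},
    {"dp": [0, 0, 0], "yaw": 0},
    {"dp": [0, 0, 0], "yaw": 0},
    {"dp": [0, 0, 0], "yaw": 0},
    {"dp": [0, 0, -8], "yaw": 0},
    {"dp": [0, 0, -22], "yaw": 0},
    {"dp": [0, 0, -42], "yaw": 0},
    {"dp": [0, 0, -65], "yaw": 0},
    {"dp": [0, 0, -80], "yaw": 0},
    {"dp": [-20, 0, -85], "yaw": 0},
    {"dp": [-50, 0, -85], "yaw": 0},
    {"dp": [-80, 0, -85], "yaw": 0}
  ],
  "fingers": 0.2
}}

```text
clock: 10.55
eef_pos: [557.4, 195.5, 327.8]
tcp_rot: [3.141, 0.001, -0.117]
contact_force: [0.0, -0.6, 0.8]
opening: 0.6
grasp_force: 0.0
```

```bash
python3 - <<'E'
from h import *
a=r.grab_frame("side")[:,:,::-1][110:245,110:290]
cv2.imwrite("pics/hung1.png",cv2.resize(a,(800,600),interpolation=cv2.INTER_CUBIC))
go((445.5,-142,250,15.4))
E
```

```text
at [554.1 195.8 327.9] yaw -6.683794600115722 rp [3.1 0. ] F [-1.4  0.7 -1.1] j6 2.023599517208109 t 10.6
(445.5, -142, 250, 15.4) dp [-68.6 348.1  77.9] turn -22.08379460011571
```

View pics/hung1.png

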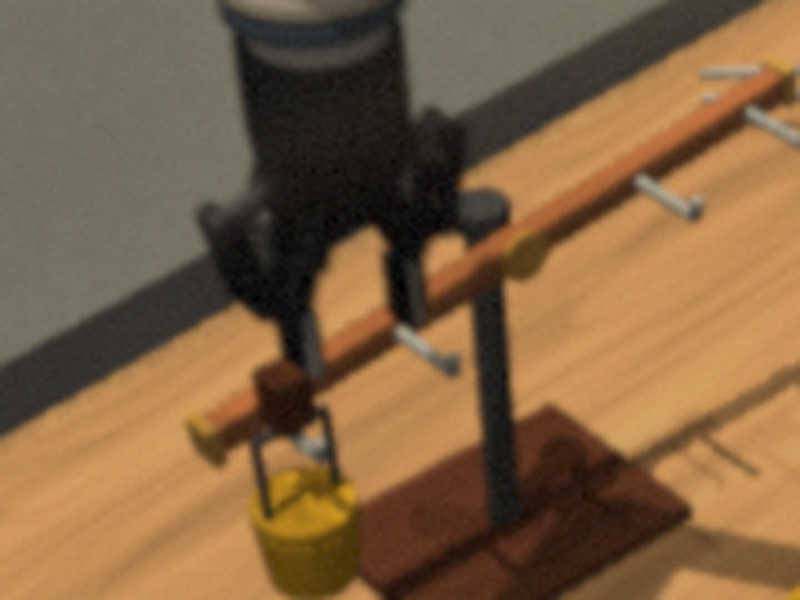

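The small pot hangs on the left outer peg (loop at (300,430)), bar tilted moderately, off the stop. Next is the large pot.

Request:
{"fn": "carry_out", "kwargs": {
  "targets": [
    {"dp": [-15, 20, 0], "yaw": -2},
    {"dp": [-30, 60, 0], "yaw": -5},
    {"dp": [-45, 105, 10], "yaw": -8},
    {"dp": [-55, 150, 25], "yaw": -11},
    {"dp": [-62, 195, 40], "yaw": -14},
    {"dp": [-68.6, 240, 55], "yaw": -17},
    {"dp": [-68.6, 280, 65], "yaw": -20},
    {"dp": [-68.6, 315, 75], "yaw": -22},
    {"dp": [-68.6, 338, 78], "yaw": -22},
    {"dp": [-68.6, 348, 78], "yaw": -22},
    {"dp": [-68.6, 348, 78], "yaw": -22}
  ],
  "fingers": 1
}}

```text
clock: 11.98
eef_pos: [450.5, -141.9, 250.4]
tcp_rot: [-3.141, -0.0, 0.266]
contact_force: [0.2, -0.2, -0.6]
opening: 1.003
grasp_force: 0.0
```

```bash
python3 - <<'E'
from h import *
go((445.5,-142,144,15.2))
E
```

```text
at [ 450.5 -141.9  250.4] yaw 15.24180367355365 rp [-3.1 -0. ] F [ 0.2 -0.2 -0.6] j6 0.9961016867864693 t 11.975
(445.5, -142, 144, 15.2) dp [ -4.8  -1.2 106.4] turn 0.04180367355365888
```

Request:
{"fn": "carry_out", "kwargs": {
  "targets": [
    {"dp": [-3, -1, 15], "yaw": 0},
    {"dp": [-4.8, -1.2, 40], "yaw": 0},
    {"dp": [-4.8, -1.2, 65], "yaw": 0},
    {"dp": [-4.8, -1.2, 88], "yaw": 0},
    {"dp": [-4.8, -1.2, 100], "yaw": 0},
    {"dp": [-4.8, -1.2, 105.5], "yaw": 0},
    {"dp": [-4.8, -1.2, 105.5], "yaw": 0}
  ]
}}

```text
clock: 12.85
eef_pos: [446.0, -142.0, 144.8]
tcp_rot: [-3.142, 0.0, 0.267]
contact_force: [-0.5, 0.3, 0.5]
opening: 0.996
grasp_force: 0.0
```

Request:
{"fn": "carry_out", "kwargs": {
  "targets": [
    {"dp": [0, 0, 0], "yaw": 0},
    {"dp": [0, 0, 0], "yaw": 0},
    {"dp": [0, 0, 0], "yaw": 0},
    {"dp": [0, 0, 0], "yaw": 0},
    {"dp": [0, 0, 0], "yaw": 0},
    {"dp": [0, 0, 0], "yaw": 0}
  ],
  "fingers": -1
}}

```text
clock: 13.6
eef_pos: [446.2, -142.2, 145.2]
tcp_rot: [3.141, -0.001, 0.267]
contact_force: [-0.5, 1.3, 5.6]
opening: 0.269
grasp_force: 49.2
```

```bash
python3 - <<'E'
from h import *
go((526-4,-163,307,-6.7),(596.1,-171.6,307,-6.7))
E
```

```text
at [ 446.2 -142.2  145.2] yaw 15.285737837154198 rp [ 3.1 -0. ] F [-0.5  1.3  5.6] j6 0.9919866233449053 t 13.6
(522, -163, 307, -6.7) dp [  67.6   40.1 -161.8] turn 21.985737837154204
(596.1, -171.6, 307, -6.7) dp [ 136.8   67.9 -161.8] turn 21.985737837154204
```

Request:
{"fn": "carry_out", "kwargs": {
  "targets": [
    {"dp": [0, 0, -10], "yaw": 0},
    {"dp": [0, 0, -35], "yaw": 0},
    {"dp": [0, 0, -70], "yaw": 0},
    {"dp": [0, 0, -105], "yaw": 3},
    {"dp": [5, 3, -135], "yaw": 6},
    {"dp": [15, 9, -155], "yaw": 10},
    {"dp": [30, 18, -162], "yaw": 14},
    {"dp": [45, 27, -162], "yaw": 18},
    {"dp": [58, 35, -162], "yaw": 21},
    {"dp": [67.6, 40, -162], "yaw": 22},
    {"dp": [67.6, 40, -162], "yaw": 22}
  ]
}}

```text
clock: 14.98
eef_pos: [521.8, -163.0, 306.6]
tcp_rot: [-3.142, 0.001, -0.116]
contact_force: [-0.6, -0.5, -2.5]
opening: 0.274
grasp_force: 49.1
```

```bash
python3 - <<'E'
from h import *
go((596.1,-171.6,307,-6.7))
E
```

```text
at [ 521.8 -163.   306.6] yaw -6.666312100678236 rp [-3.1  0. ] F [-0.6 -0.5 -2.5] j6 1.3817003460367703 t 14.975
(596.1, -171.6, 307, -6.7) dp [74.8 -0.1 -0.4] turn 0.033687899321762416
```

Request:
{"fn": "carry_out", "kwargs": {
  "targets": [
    {"dp": [8, 0, 0], "yaw": 0},
    {"dp": [20, 0, 0], "yaw": 0},
    {"dp": [32, 0, 0], "yaw": 0},
    {"dp": [44, 0, 0], "yaw": 0},
    {"dp": [56, 0, 0], "yaw": 0},
    {"dp": [67, 0, 0], "yaw": 0},
    {"dp": [74, 0, 0], "yaw": 0},
    {"dp": [75, 0, 0], "yaw": 0},
    {"dp": [75, 0, 0], "yaw": 0}
  ]
}}

```text
clock: 16.1
eef_pos: [595.9, -171.7, 306.8]
tcp_rot: [3.142, 0.0, -0.117]
contact_force: [0.4, 0.2, -2.1]
opening: 0.269
grasp_force: 49.1
```

```bash
python3 - <<'E'
from h import *
a=r.grab_frame("side")[:,:,::-1][90:225,190:370]
cv2.imwrite("pics/on2.png",cv2.resize(a,(800,600),interpolation=cv2.INTER_CUBIC))
go()
E
```

```text
at [ 595.9 -171.7  306.8] yaw -6.708234798399524 rp [-3.1  0. ] F [-0.3 -0.  -2. ] j6 1.4049697548944113 t 16.15
```

View pics/on2.png

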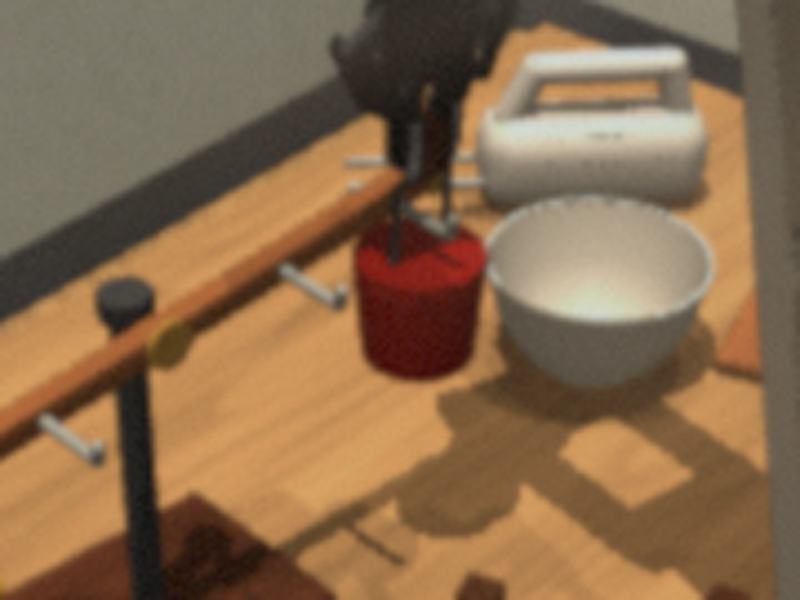

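The right outer peg runs through the red pot's loop (peg (405,215)–(450,230)). Lower gradually.

Request:
{"fn": "carry_out", "kwargs": {
  "targets": [
    {"dp": [0, 0, 4], "yaw": 0},
    {"dp": [0, 0, 10], "yaw": 0},
    {"dp": [0, 0, 16], "yaw": 0},
    {"dp": [0, 0, 20], "yaw": 0},
    {"dp": [0, 0, 23], "yaw": 0},
    {"dp": [0, 0, 26], "yaw": 0},
    {"dp": [0, 0, 29], "yaw": 0},
    {"dp": [0, 0, 32], "yaw": 0},
    {"dp": [0, 0, 35], "yaw": 0},
    {"dp": [0, 0, 38], "yaw": 0},
    {"dp": [0, 0, 41], "yaw": 0},
    {"dp": [0, 0, 44], "yaw": 0}
  ]
}}

```text
clock: 17.65
eef_pos: [596.2, -171.8, 262.7]
tcp_rot: [3.141, -0.0, -0.117]
contact_force: [-0.4, -2.2, 0.5]
opening: 0.276
grasp_force: 49.3
```

Request:
{"fn": "carry_out", "kwargs": {
  "targets": [
    {"dp": [0, 0, 2], "yaw": 0},
    {"dp": [0, 0, 4], "yaw": 0},
    {"dp": [0, 0, 6], "yaw": 0},
    {"dp": [0, 0, 7], "yaw": 0},
    {"dp": [0, 0, 7], "yaw": 0}
  ]
}}

```text
clock: 18.27
eef_pos: [596.2, -171.7, 255.8]
tcp_rot: [-3.142, -0.0, -0.117]
contact_force: [0.4, -1.4, -1.1]
opening: 0.274
grasp_force: 49.3
```

```bash
python3 bar.py
```

```text
F [ 0.6 -1.1 -0. ]
at [ 596.2 -171.7  255.9] yaw -6.705954872520561 rp [-3.1 -0. ] F [ 0.8 -1.6 -0.1] j6 1.4049640354981898 t 18.475
```

Request:
{"fn": "carry_out", "kwargs": {
  "targets": [
    {"dp": [0, 0, 0], "yaw": 0},
    {"dp": [0, 0, 0], "yaw": 0},
    {"dp": [0, 0, 0], "yaw": 0},
    {"dp": [0, 0, 0], "yaw": 0},
    {"dp": [0, 0, -8], "yaw": 0},
    {"dp": [0, 0, -22], "yaw": 0},
    {"dp": [0, 0, -42], "yaw": 0},
    {"dp": [0, 0, -62], "yaw": 0},
    {"dp": [0, 0, -75], "yaw": 0},
    {"dp": [-20, 0, -80], "yaw": 0},
    {"dp": [-50, 0, -80], "yaw": 0},
    {"dp": [-80, 0, -80], "yaw": 0}
  ],
  "fingers": 0.2
}}

```text
clock: 19.98
eef_pos: [514.4, -162.0, 335.3]
tcp_rot: [-3.141, 0.001, -0.117]
contact_force: [1.2, -0.0, 0.8]
opening: 0.603
grasp_force: 0.0
```

```bash
python3 - <<'E'
from h import *
go((433.5,-33.5,230,12.6))
E
```

```text
at [ 514.4 -162.   335.3] yaw -6.703521782687687 rp [-3.1  0. ] F [ 1.2 -0.   0.8] j6 1.3800695975871449 t 19.975
(433.5, -33.5, 230, 12.6) dp [ -95.4 -118.1  105.3] turn -19.30352178268768
```

Request:
{"fn": "carry_out", "kwargs": {
  "targets": [
    {"dp": [-20, -10, 5], "yaw": -3},
    {"dp": [-45, -35, 20], "yaw": -7},
    {"dp": [-65, -65, 45], "yaw": -11},
    {"dp": [-80, -90, 70], "yaw": -15},
    {"dp": [-90, -108, 90], "yaw": -18},
    {"dp": [-93, -116, 102], "yaw": -19.3},
    {"dp": [-93, -118, 105], "yaw": -19.3},
    {"dp": [-93, -118, 105], "yaw": -19.3}
  ],
  "fingers": 1
}}

```text
clock: 20.98
eef_pos: [438.5, -34.7, 231.1]
tcp_rot: [3.141, -0.0, 0.219]
contact_force: [-0.8, -0.2, 0.9]
opening: 1.0
grasp_force: 0.0
```

```bash
python3 - <<'E'
from h import *
a=r.grab_frame("side")[:,:,::-1][100:280,120:360]
cv2.imwrite("pics/h2.png",cv2.resize(a,(800,600),interpolation=cv2.INTER_CUBIC))
go((433.5,-33.5,125,12.6))
E
```

```text
at [438.7 -34.8 231.3] yaw 12.53846203179417 rp [ 3.1 -0. ] F [0.1 0.6 0.1] j6 1.2695845733832307 t 21.025
(433.5, -33.5, 125, 12.6) dp [ -4.8  -2.4 106.3] turn -0.06153796820584034
```

View pics/h2.png

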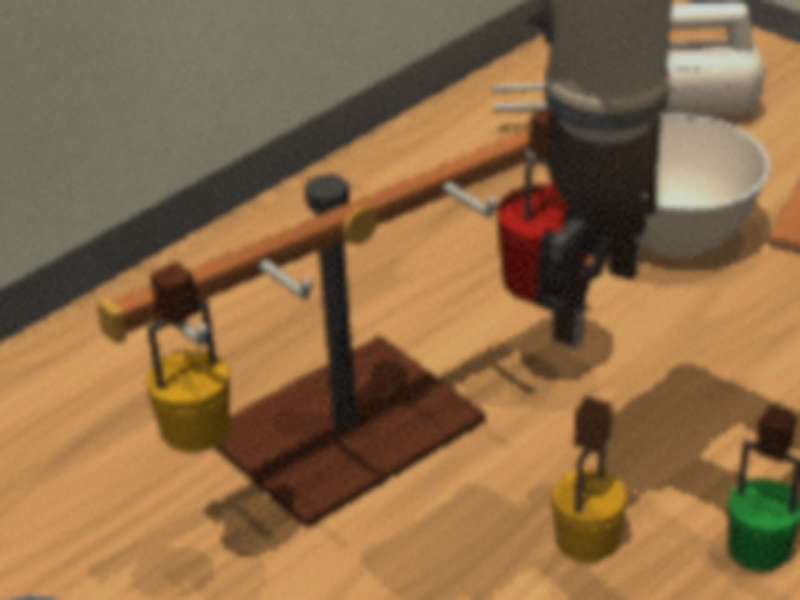

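Both hung pots sit on their outer pegs (yellow (190,330), red (530,190)), bar gently down on the right. The second yellow pot stands untouched at (590,510).

Request:
{"fn": "carry_out", "kwargs": {
  "targets": [
    {"dp": [-3, -1.5, 15], "yaw": 0},
    {"dp": [-4.8, -2, 40], "yaw": 0},
    {"dp": [-4.8, -2, 65], "yaw": 0},
    {"dp": [-4.8, -2, 88], "yaw": 0},
    {"dp": [-4.8, -2, 100], "yaw": 0},
    {"dp": [-4.8, -2, 106.3], "yaw": 0},
    {"dp": [-4.8, -2, 106.3], "yaw": 0}
  ]
}}

```text
clock: 21.9
eef_pos: [433.1, -33.5, 124.5]
tcp_rot: [-3.142, 0.0, 0.22]
contact_force: [0.4, 0.3, -0.1]
opening: 0.998
grasp_force: 0.0
```

Request:
{"fn": "carry_out", "kwargs": {
  "targets": [
    {"dp": [0, 0, 0], "yaw": 0},
    {"dp": [0, 0, 0], "yaw": 0},
    {"dp": [0, 0, 0], "yaw": 0},
    {"dp": [0, 0, 0], "yaw": 0},
    {"dp": [0, 0, 0], "yaw": 0},
    {"dp": [0, 0, 0], "yaw": 0}
  ],
  "fingers": -1
}}

```text
clock: 22.65
eef_pos: [433.4, -33.4, 124.9]
tcp_rot: [3.141, -0.001, 0.22]
contact_force: [-0.5, 0.2, 5.7]
opening: 0.277
grasp_force: 49.1
```

```bash
python3 - <<'E'
from h import *
go((553,105.3,290,-6.7),(627.6,96.6,290,-6.7))
E
```

```text
at [433.4 -33.4 124.9] yaw 12.592506413561471 rp [ 3.1 -0. ] F [-0.5  0.2  5.7] j6 1.270526835158277 t 22.65
(553, 105.3, 290, -6.7) dp [ 147.  -109.3 -165.1] turn 19.292506413561483
(627.6, 96.6, 290, -6.7) dp [ 217.9  -84.5 -165.1] turn 19.292506413561483
```

Request:
{"fn": "carry_out", "kwargs": {
  "targets": [
    {"dp": [0, 0, -10], "yaw": 0},
    {"dp": [0, 0, -35], "yaw": 0},
    {"dp": [0, 0, -70], "yaw": 2},
    {"dp": [5, -5, -105], "yaw": 4},
    {"dp": [15, -15, -135], "yaw": 7},
    {"dp": [35, -30, -155], "yaw": 10},
    {"dp": [60, -48, -165], "yaw": 13},
    {"dp": [88, -68, -165], "yaw": 16},
    {"dp": [115, -87, -165], "yaw": 19},
    {"dp": [137, -103, -165], "yaw": 19.3},
    {"dp": [147, -109, -165], "yaw": 19.3},
    {"dp": [147, -109, -165], "yaw": 19.3}
  ]
}}

```text
clock: 24.15
eef_pos: [552.5, 105.0, 289.4]
tcp_rot: [3.141, 0.001, -0.116]
contact_force: [0.2, -0.4, -2.1]
opening: 0.273
grasp_force: 48.9
```

```bash
python3 - <<'E'
from h import *
go((627.6,96.6,290,-6.7))
E
```

```text
at [552.5 105.  289.4] yaw -6.6639840662456695 rp [3.1 0. ] F [ 0.2 -0.4 -2.1] j6 1.8724162223502605 t 24.15
(627.6, 96.6, 290, -6.7) dp [75.5 -0.4 -0.6] turn 0.03601593375432799
```

Request:
{"fn": "carry_out", "kwargs": {
  "targets": [
    {"dp": [8, 0, 0], "yaw": 0},
    {"dp": [20, 0, 0], "yaw": 0},
    {"dp": [32, 0, 0], "yaw": 0},
    {"dp": [44, 0, 0], "yaw": 0},
    {"dp": [56, 0, 0], "yaw": 0},
    {"dp": [67, 0, 0], "yaw": 0},
    {"dp": [74, -0.4, 0], "yaw": 0},
    {"dp": [75.5, -0.4, 0], "yaw": 0},
    {"dp": [75.5, -0.4, 0], "yaw": 0}
  ]
}}

```text
clock: 25.28
eef_pos: [627.6, 96.6, 289.4]
tcp_rot: [3.142, 0.0, -0.117]
contact_force: [-0.3, 0.7, -1.9]
opening: 0.275
grasp_force: 48.9
```

Request:
{"fn": "carry_out", "kwargs": {
  "targets": [
    {"dp": [0, 0, 4], "yaw": 0},
    {"dp": [0, 0, 9], "yaw": 0},
    {"dp": [0, 0, 14], "yaw": 0},
    {"dp": [0, 0, 18], "yaw": 0},
    {"dp": [0, 0, 21], "yaw": 0},
    {"dp": [0, 0, 23], "yaw": 0},
    {"dp": [0, 0, 25], "yaw": 0},
    {"dp": [0, 0, 25], "yaw": 0}
  ]
}}

```text
clock: 26.28
eef_pos: [627.8, 96.7, 264.5]
tcp_rot: [-3.141, -0.0, -0.117]
contact_force: [-0.1, 1.6, -0.4]
opening: 0.274
grasp_force: 49.2
```

```bash
python3 bar.py
```

```text
F [-0.7  0.9 -0.1]
at [627.8  96.6 264.7] yaw -6.7065634271109085 rp [-3.1 -0. ] F [-0.2  1.3 -0.6] j6 1.838150929669138 t 26.475
```

Load taken by the bar. Release and retreat.

Request:
{"fn": "carry_out", "kwargs": {
  "targets": [
    {"dp": [0, 0, 0], "yaw": 0},
    {"dp": [0, 0, 0], "yaw": 0},
    {"dp": [0, 0, 0], "yaw": 0},
    {"dp": [0, 0, 0], "yaw": 0},
    {"dp": [0, 0, -8], "yaw": 0},
    {"dp": [0, 0, -22], "yaw": 0},
    {"dp": [0, 0, -42], "yaw": 0},
    {"dp": [0, 0, -62], "yaw": 0},
    {"dp": [0, 0, -75], "yaw": 0},
    {"dp": [-20, 0, -80], "yaw": 0},
    {"dp": [-55, 0, -80], "yaw": 0},
    {"dp": [-95, 0, -80], "yaw": 0}
  ],
  "fingers": 0.1
}}

```text
clock: 27.98
eef_pos: [531.2, 107.7, 343.9]
tcp_rot: [3.141, 0.001, -0.117]
contact_force: [-0.7, -0.5, 0.2]
opening: 0.551
grasp_force: 0.0
```

Request:
{"fn": "carry_out", "kwargs": {
  "targets": [
    {"dp": [-40, 30, 0], "yaw": 0},
    {"dp": [-70, 80, 0], "yaw": 0},
    {"dp": [-90, 130, 0], "yaw": 0},
    {"dp": [-100, 180, 0], "yaw": 0},
    {"dp": [-100, 210, 0], "yaw": 0},
    {"dp": [-100, 220, 0], "yaw": 0},
    {"dp": [-100, 220, 0], "yaw": 0},
    {"dp": [-100, 220, 0], "yaw": 0}
  ]
}}

```text
clock: 28.98
eef_pos: [408.4, -98.2, 344.3]
tcp_rot: [-3.141, 0.0, -0.116]
contact_force: [-0.6, -1.2, 0.4]
opening: 0.547
grasp_force: 0.0
```

```bash
python3 - <<'E'
from h import *
a=r.grab_frame("side")[:,:,::-1][100:370,80:440]
cv2.imwrite("pics/end.png",cv2.resize(a,(800,600),interpolation=cv2.INTER_CUBIC))
go()
E
```

```text
at [408.4 -98.1 344.3] yaw -6.6417315842696825 rp [-3.1  0. ] F [ 1.2  0.8 -0.5] j6 1.4469705617737572 t 29.025
```

View pics/end.png

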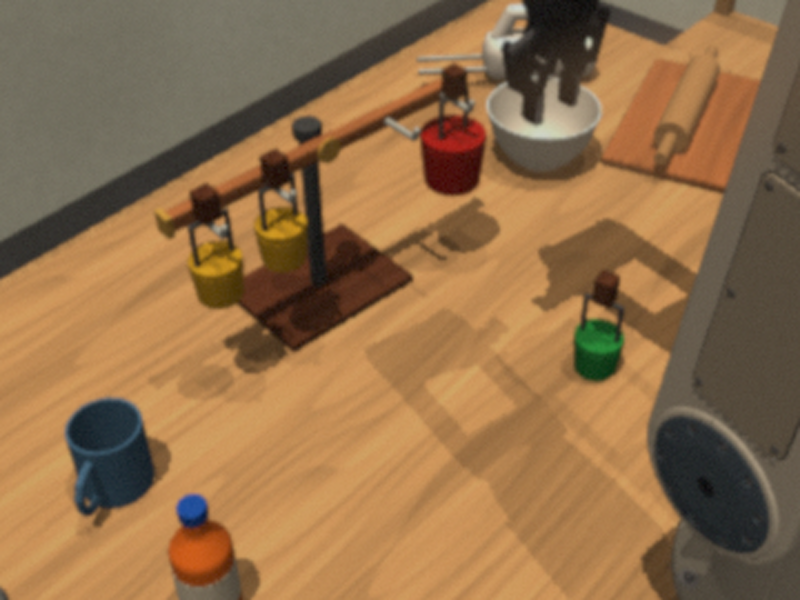

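All three pots hang, with the yellows at (215,230) and (280,190) and the red at (455,110). The bar looks level, and the bottle, bowl, mug and green pot are in place.

```bash
python3 -c "
from rig import r
print(r.sign_off())"
```

```text
the job is handed in; nothing more can be done
None
```

The job is handed in at about 29 s: small pot on the left outer peg, large on the right outer, second small on the left inner; in the last picture the bar looked level by eye and the bottle, bowl and mug unmoved.

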